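# Clear the board and hold the garnish drawer open

### The arm

A 6-joint arm with a two-finger parallel gripper is mounted at the origin on the work surface. World frame = base frame: x ahead of the robot, y to its left, z up, the work surface at z = 0. Lengths are in m, angles in rad, forces in N, time in s.
With the tool pointing down it reaches from about 0.4 to 0.825 m from the base axis. Payload 7 kg.
Tool frame: the origin (TCP) lies on the centre line of the jaws, within the pads' length; the fingertips stand 22 mm ahead of it and the grasp point (between the pads) lies 3 mm ahead of it (arm.tcp_to_tips is the distance from the TCP to the fingertips, in m); z points along the fingers, y is the line along which they close (so a half turn about z gives the same grasp; the last joint's range is limited). The gripper opens to 88 mm and grips with 3 to 60 N. Pads are 19 mm wide; open, the fingers measure 130 mm over their backs; the gripper's body (78 mm by 193 mm) begins 47 mm behind the grasp point.
Start: joints at [-0.971, 0.359, 0.012, 0, -1.224, -0.288], TCP at [0.207, -0.642, 0.249] pointing down, gripper open.
Joint ranges: [-3.07, 3.07], [-1.43, 2.12], [-1.02, 1.25], [-3.03, 1.67], [-3.05, -0], [-3.03, 3.03]. Speed limits (rad/s): [2.39, 2.39, 3.01, 3.14, 3.14, 3.14].

### API

Orientations are given as [roll, pitch, yaw] about the fixed x, y, z axes, in that order (R = Rz(yaw) Ry(pitch) Rx(roll)).
In Python, from station import arm gives the robot as it stands.
- The arm moves only by the tool jog_arm, never from a script. Its argument "targets" is a list of rows, each an object of numbers: "dx", "dy", "dz": the shift along the tool's x, y, z in mm; "rx", "ry", "rz": the turn, a rotation vector about the tool's x, y, z in rad; "gripper": the closure, from 0 (fully open) to 1 (shut). In form: [{"dx": .., "dy": .., "dz": .., "rx": .., "ry": .., "rz": .., "gripper": ..}, ...]. A call has exactly 8 rows; each row is the pose to reach, as a shift and turn from the pose commanded when the call began, along the tool's axes at that moment; what a row does not reach only later rows make up. A row lasts 1/12 s, in which the tool goes at most 41.7 mm and 7.16 degrees, less where a joint would pass 70% of its speed; a pose out of reach is approached as far as the arm can. A call with a gripper value outside its range is refused whole. The fingers move at their own pace and stop on an object; "force" is the grip in N (left out, the last holds). Time passes only in rows, so rows that repeat a pose let the fingers close, or fill a call up. It gives the time, the measured TCP pose, the force, the opening and the grip force at its end, in the units of the state.
- arm.get_state(): the state, without advancing time (a new reading comes with each control period).
- arm.grab_frame(name): name is "scene" or "top"; returns a dict with "frame" (480x640x3 uint8, red, green, blue), "z_map" (480x640 float32, m along the optical axis (not along the pixel's ray), 0 where there is no reading), "fx", "fy", "cx", "cy" (pixels), "view" (4x4, takes a point from world to camera coordinates). Camera axes: x right, y down, z forward; pixel columns grow to the right and rows downward; lengths in m; the calibration is good to about 2 mm. A picture is of the moment at which its call begins.
- arm.job_done(): hands the job in; it is judged then, once.
The state is a dict: "t": time; "q": joint angles; "qd": joint speeds; "joint_efforts": joint torques, N m; "eef_pos": TCP position; "ee_rot": TCP orientation; "force": force on the tool from outside, world axes, zero at the start; "moment": the same for the moment, N m; "width": finger opening in m; "gripper_force": force on a finger pad.
Only numpy, scipy, OpenCV 4.12 (cv2) and the standard library are available. Lean on these libraries where they do the work, as an engineer would, in place of code of your own. Each camera call takes 0.05 s, during which the arm holds its last target. There are 200 camera calls.

### The job

With the blue scraper, not the fingers, wipe all five trimmings off the white board on top of the cold cabinet into the steel scrap pan beside it, and stand the scraper back upright in its white tray. Then pull the self-closing garnish drawer by its handle until the red bar behind its first pan is level with the cabinet's front edge, and keep it there: finish while still holding the handle. Leave the bowls, mill, bottle and jar alone.

Things in the scene. Friction and masses are not known exactly. Their poses are not given: they have to be found in the camera images.
- cabinet: steel counter-top cold cabinet, fixed, 400 mm deep (x), 250 wide (y), 145 high; its top is a flat rimless white cutting board, top face at z = 145 mm. Origin: centre of the underside. Its front, the plane x = -200 mm, looks to its -x, mostly to the robot's right. Trimmings lie at x -120 to 0, y -55 to 30 mm; a bowl stands at x = 125 to 138 mm; the scrap pan stands along the -y side
- drawer_handle (a point): bar handle of the drawer: round bar 12 mm thick, 160 mm long along the cabinet's y, at z = 115 mm, its middle 45 mm off the drawer's front, on a leg at each end. Drawer shut, the bar is at x = -263 mm, y = 0 of the cabinet. This point: middle of the bar; axes as the cabinet's; it moves with the drawer to the cabinet's -x
- garnish_drawer (a joint): how far the drawer is pulled out, m: 0 shut, grows as it slides to the cabinet's -x, stop at 0.24. A spring always pulls it shut (about 5 N when shut, 9 N at the mark, plus damping 14 N per m/s): let go, it closes. The red bar is level with the cabinet's front edge at 0.125
- red_bar (a point): top middle of the red divider bar (8 mm wide, 200 mm long along the cabinet's y) across the drawer between its first and second pan, z = 117 mm; seen from above once the drawer is out. Shut, it is hidden 125 mm behind the cabinet's front edge
- scrap_pan: open steel pan that receives the trimmings, fixed, 265 mm (its x) x 162 mm (its y) x 100 mm high, walls 4 mm. Origin: centre of the underside, on the worktop. It stands along the cabinet's -y side, in the same direction, with 6 mm between cabinet and pan walls
- trim1: lemon end, a loose yellow dome, 34 mm across, 17 mm high, about 11 g, lying on the board on its flat cut face; origin: centre of that face
- trim2: lemon end, a loose yellow dome, 34 mm across, 17 mm high, about 11 g, lying on the board on its flat cut face; origin: centre of that face
- trim3: lemon end, a loose yellow dome, 34 mm across, 17 mm high, about 11 g, lying on the board on its flat cut face; origin: centre of that face
- trim4: carrot end, a loose orange cone stump, 30 mm across, 20 mm high, about 11 g, standing on the board on its cut face; origin: centre of that face
- trim5: carrot end, a loose orange cone stump, 30 mm across, 20 mm high, about 11 g, standing on the board on its cut face; origin: centre of that face
- scraper: blue board scraper, loose, about 0.22 kg: block 150 mm long (x), 40 wide (y), 20 high, steel edges along both long sides at the bottom; above it a bar grip 130 mm long (x), 24 wide (y), from 44 to 66 mm high, on two posts with a gap between. Same both ways round. Origin: centre of the underside, 4 mm above the worktop at rest. Starts upright in its tray
- scraper_tray: white tray of the scraper, fixed, 200 mm (its x) x 110 mm (its y), rim 10 mm high and 4 mm thick, inner floor 4 mm above the worktop; origin: centre of the underside
- bowl_a: black round starter bowl filled with salad, 124 mm across, 48 mm high, about 0.38 kg; origin at the centre of its underside. Bystander, leave alone. It stands on the rear half of the cutting board
- bowl_b: black round starter bowl filled with salad, 124 mm across, 48 mm high, about 0.38 kg; origin at the centre of its underside. Bystander, leave alone. It stands on the worktop, to the right of the scrap pan
- bowl_c: black round starter bowl filled with salad, 124 mm across, 48 mm high, about 0.38 kg; origin at the centre of its underside. Bystander, leave alone. It stands on the worktop, left of the robot, near the cabinet
- pepper_mill: dark wooden pepper mill, 56 mm across, 180 mm high, upright on the worktop beyond the scraper tray; origin: centre of the underside. Bystander, leave alone
- squeeze_bottle: yellow squeeze bottle with white nozzle, 58 mm across, 186 mm high, upright on the worktop beyond the scraper tray; origin: centre of the underside. Bystander, leave alone
- salt_jar: clear jar with a steel lid, 68 mm across, 85 mm high, on the worktop between the tray and the cabinet; origin: centre of the underside. Bystander, leave alone

How it is judged:
By the outcome, as a careful person would: the job done as asked, in the order asked, and still so for the second after the job is handed in, while the arm keeps its last pose, push and grip.
It also fails if it takes over 72 s, if anything falls off the work surface, if the arm or the gripper's body presses on something with over 40 N, if the wrist force passes 120 N, or if a joint passes its speed limit or range.

## Working session

There is one attempt and no reset: what is moved stays moved. The work goes in short steps, Python scripts to look and compute and a tool call to move; the robot and the scene stay as the last step left them, time stands still between calls to the robot, and variables do not carry over. Pictures are saved under pics/ and viewed, at most 10 in all, crops included, and the job is handed in when it is done.

Besides the shell and the picture viewer there is one more tool, called after "Emit:" in YAML: its name, and indented under it one key for each argument. jog_arm: Moves the arm, as the interface text tells. Its arguments: {"type":"object","properties":{"targets":{"type":"array","items":{"type":"object","properties":{"dx":{"type":"number"},"dy":{"type":"number"},"dz":{"type":"number"},"rx":{"type":"number"},"ry":{"type":"number"},"rz":{"type":"number"},"gripper":{"type":"number"}}}},"force":{"type":"number"}},"required":["targets"]}

```bash
ls; mkdir -p pics; cat > h.py <<'E'
import numpy as np, cv2
from scipy.spatial.transform import Rotation as R
from station import arm
def grab(n,save=None):
    f=arm.grab_frame(n)
    if save: cv2.imwrite('pics/'+save,cv2.cvtColor(f['frame'],cv2.COLOR_RGB2BGR))
    return f
def cloud(f):
    z=f['z_map'];v,u=np.mgrid[:480,:640]
    P=np.stack([(u-f['cx'])/f['fx']*z,(v-f['cy'])/f['fy']*z,z],-1)
    V=np.linalg.inv(f['view']);return P@V[:3,:3].T+V[:3,3]
def st():
    s=arm.get_state();print(s['t'],np.round(s['eef_pos'],4),np.round(s['ee_rot'],3),'F',np.round(s['force'],1),s['width'],s['gripper_force'],np.round(s['q'],2));return s
def rows(p,rot=None):
    "target world pos/rpy -> tool shift and rotvec from current measured pose"
    s=arm.get_state();R0=R.from_euler('xyz',s['ee_rot'])
    d=R0.inv().apply(np.array(p)-s['eef_pos'])*1000
    r=(R0.inv()*R.from_euler('xyz',rot)).as_rotvec() if rot is not None else np.zeros(3)
    print('d',np.round(d,1),'r',np.round(r,4))
E
python3 - <<'E'
from h import *
st()
for n in('scene','top'):
    f=grab(n,n+'0.png');C=cloud(f);np.savez(n+'0.npz',C=C,frame=f['frame'],view=f['view'],k=[f['fx'],f['fy'],f['cx'],f['cy']])
    print(np.round(np.linalg.inv(f['view'])[:3],3))
E
```

```text
pics
0.0 [ 0.2069 -0.642   0.2476] [ 3.14 -0.   -2.83] F [-0.5  0.1  0.1] 0.08760700019549376 0.0 [-0.97  0.36  0.01 -0.   -1.22 -0.29]
[[ 0.754  0.438 -0.489  1.269]
 [ 0.657 -0.504  0.561 -0.842]
 [-0.    -0.745 -0.668  1.115]]
[[-1.00e-03 -9.97e-01  7.10e-02  4.42e-01]
 [-1.00e+00  1.00e-03  3.00e-03  7.00e-03]
 [-3.00e-03 -7.10e-02 -9.97e-01  1.37e+00]]
```

View pics/top0.png

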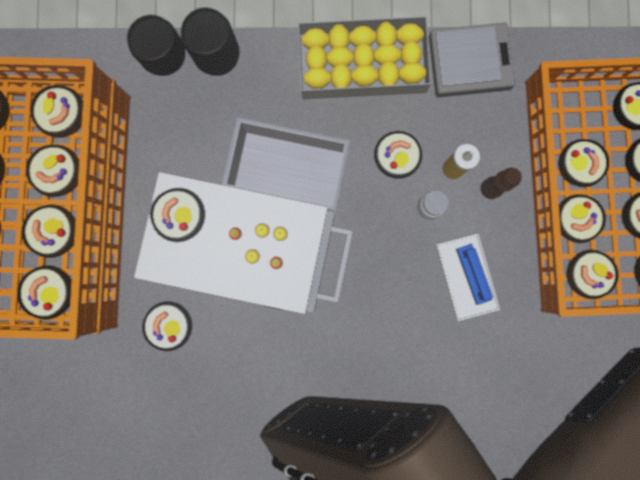

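View pics/scene0.png

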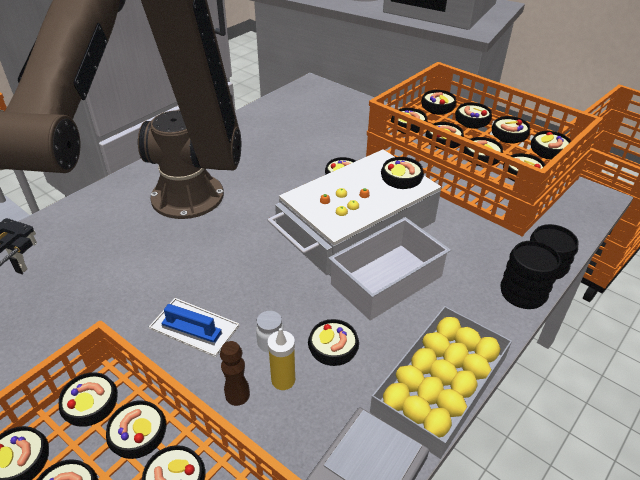

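The top view shows the board with corners around (157,173), (333,208), (306,313) and (135,278). Trimmings are at (235,233), (262,230), (280,234), (252,256) and (276,263), the scrap pan is at (287,165) above the board, and the handle is at (340,265). The scraper is at (477,275) in its tray (468,277), and the jar is at (434,205).

```bash
python3 - <<'E'
from h import *
D=np.load('top0.npz');C=D['C'];I=D['frame'].astype(int);hsv=cv2.cvtColor(D['frame'],cv2.COLOR_RGB2HSV)
def px(u,v,z):
    fx,fy,cx,cy=D['k'];V=np.linalg.inv(D['view']);d=V[:3,:3]@[(u-cx)/fx,(v-cy)/fy,1];o=V[:3,3];return o+d*(z-o[2])/d[2]
z=C[...,2];v,u=np.mgrid[:480,:640]
def box(m,z0,n):
    P=np.array([px(a,b,z0)[:2] for a,b in zip(u[m],v[m])],np.float32)
    r=cv2.minAreaRect(P);print(n,m.sum(),np.round(r[0],4),np.round(r[1],4),round(r[2],2),'med z',np.round(np.median(z[m]),4));return r
reg=(u>125)&(u<345)&(v>160)&(v<325)
b=box(reg&(abs(z-.145)<.012),.145,'board')
for n,m in(('scraper',(hsv[...,0]>100)&(hsv[...,0]<125)&(hsv[...,1]>150)&(u>430)&(u<510)&(v>225)&(v<325)),
  ('tray',(u>425)&(u<510)&(v>225)&(v<325)&((hsv[...,2]>170)|((hsv[...,0]>100)&(hsv[...,1]>150))))):
    print(np.round(np.unique(np.round(z[m],2),return_counts=True),2))
    box(m,.06 if n=='scraper' else .008,n)
m=(hsv[...,0]>100)&(hsv[...,0]<125)&(hsv[...,1]>150)&(u>430)&(u<510)&(v>225)&(v<325)
box(m&(z>.055),.07,'grip')
t=reg&(hsv[...,1]>110)&(u>220);n,l,s,c=cv2.connectedComponentsWithStats(t.astype(np.uint8))
for i in range(1,n):
    if s[i,4]>30: print('trim',s[i,4],c[i].round(1),np.round(px(*c[i],.155)[:2],4))
h=(u>315)&(u<360)&(v>220)&(v<305)&(abs(z-.118)<.012)
box(h,.118,'handle')
for n,p,zz in(('jar',(434,205),.085),('mill',(508,177),.18),('bottle',(467,155),.186),('bowlb',(398,154),.048)): print(n,np.round(px(*p,zz),3))
for p in((239,119),(350,142),(228,182),(336,205)):print('pan',np.round(px(*p,.1),3))
# board corners
f=(157,173),(333,208),(306,313),(135,278)
for p in f:print('corner',np.round(px(*p,.145),4))
E
```

```text
board 16035 [0.5176 0.233 ] [0.3998 0.2497] 78.1 med z 0.1455
[[2.00e-02 3.00e-02 5.00e-02 6.00e-02 7.00e-02 8.00e-02]
 [1.96e+02 1.29e+02 1.00e+00 2.00e+01 3.71e+02 1.50e+01]]
scraper 732 [ 0.4447 -0.3456] [0.1386 0.0382] 18.8 med z 0.0662
[[-1.000e-02  0.000e+00  1.000e-02  2.000e-02  3.000e-02  5.000e-02
   6.000e-02  7.000e-02  8.000e-02  1.370e+00]
 [ 2.000e+00  1.083e+03  1.105e+03  2.400e+02  1.480e+02  1.000e+00
   2.300e+01  4.680e+02  1.800e+01  8.000e+00]]
tray 3096 [ 0.4374 -0.3427] [0.1996 0.1092] 14.74 med z 0.0069
grip 406 [ 0.4444 -0.3529] [0.129  0.0191] 18.8 med z 0.0702
trim 118 [261.7 229.9] [0.544  0.1621]
trim 69 [234.7 233.4] [0.5361 0.2234]
trim 118 [279.7 233.4] [0.536  0.1211]
trim 118 [251.9 255.9] [0.4847 0.1839]
trim 70 [275.8 262.6] [0.4697 0.1295]
handle 1047 [0.4722 0.0036] [0.0692 0.1882] 78.06 med z 0.1222
jar [ 0.61  -0.245  0.085]
mill [ 0.661 -0.393  0.18 ]
bottle [ 0.709 -0.3    0.186]
bowlb [ 0.743 -0.164  0.048]
pan [0.818 0.226 0.1  ]
pan [ 0.761 -0.042  0.1  ]
pan [0.664 0.251 0.1  ]
pan [ 0.608 -0.008  0.1  ]
corner [0.6773 0.407  0.145 ]
corner [ 5.953e-01 -4.000e-04  1.450e-01]
corner [0.3555 0.0612 0.145 ]
corner [0.4349 0.4518 0.145 ]
```

```bash
python3 - <<'E'
from h import *
st();rows([.444,-.353,.12],[np.pi,0,-2.813])
E
```

```text
0.1 [ 0.2069 -0.6421  0.2477] [ 3.14 -0.   -2.83] F [-0.   0.3  0.3] 0.08746900801695794 0.0 [-0.97  0.36  0.01 -0.   -1.22 -0.29]
d [-314.3  202.3  128. ] r [ 0.0015 -0.0002 -0.0169]
```

Emit:
jog_arm:
  targets:
    - {"dx":-40,"dy":26,"dz":8}
    - {"dx":-78,"dy":50,"dz":20}
    - {"dx":-115,"dy":74,"dz":32}
    - {"dx":-150,"dy":97,"dz":45}
    - {"dx":-185,"dy":120,"dz":58}
    - {"dx":-220,"dy":142,"dz":70}
    - {"dx":-250,"dy":162,"dz":80}
    - {"dx":-280,"dy":180,"dz":90,"rz":-0.017}

```text
invalid input at $.targets[0]: expected keys dx, dy, dz, rx, ry, rz, gripper
```

Emit:
jog_arm:
  targets:
    - {"dx":-20,"dy":13,"dz":10}
    - {"dx":-34,"dy":22,"dz":38}
    - {"dx":-34,"dy":22,"dz":38}
    - {"dx":-34,"dy":22,"dz":38}
    - {"dx":-34,"dy":22,"dz":38}
    - {"dx":-34,"dy":22,"dz":38}
    - {"dx":-34,"dy":22,"dz":38}
    - {"dx":-34,"dy":22,"dz":38}

```text
invalid input at $.targets[0]: expected keys dx, dy, dz, rx, ry, rz, gripper
```

```bash
python3 - <<'E'
from h import *
st();rows([.444,-.353,.063],[np.pi,0,-2.813])
f=grab('scene','s1.png');C=cloud(f);I=f['frame']
hsv=cv2.cvtColor(I,cv2.COLOR_RGB2HSV);m=(hsv[...,0]>100)&(hsv[...,0]<125)&(hsv[...,1]>150)&(abs(C[...,2]-.07)<.004)&(C[...,0]<.6)
P=C[m][:,:2].astype(np.float32);print(len(P),cv2.minAreaRect(P))
v,u=np.where(m);print(u.mean(),v.mean());x,y=210,250
cv2.imwrite('pics/s1c.png',cv2.resize(cv2.cvtColor(I[y:y+130,x-110:x+70],cv2.COLOR_RGB2BGR),None,fx=4,fy=4))
E
```

```text
0.1 [ 0.2069 -0.6421  0.2477] [ 3.14 -0.   -2.83] F [-0.   0.3  0.3] 0.08746900801695794 0.0 [-0.97  0.36  0.01 -0.   -1.22 -0.29]
d [-314.4  202.2  185. ] r [ 0.0015 -0.0002 -0.0169]
361 ((0.45192816853523254, -0.35870757699012756), (0.13275766372680664, 0.027906134724617004), 18.723621368408203)
188.21883656509695 314.28808864265926
```

View pics/s1c.png

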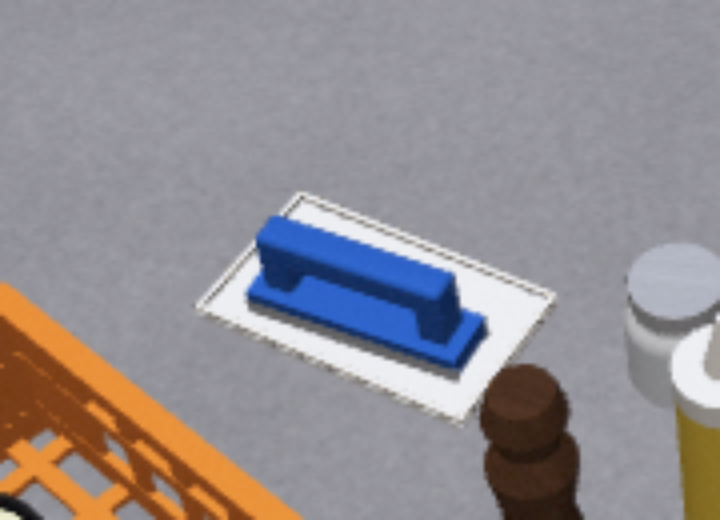

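The crop shows the scraper upright in its tray with the grip bar clear. The arm hasn't moved, because the rows need every key.

Emit:
jog_arm:
  targets:
    - {"dx":-34,"dy":22,"dz":5,"rx":0,"ry":0,"rz":0,"gripper":0}
    - {"dx":-68,"dy":44,"dz":12,"rx":0,"ry":0,"rz":0,"gripper":0}
    - {"dx":-102,"dy":66,"dz":22,"rx":0,"ry":0,"rz":0,"gripper":0}
    - {"dx":-136,"dy":88,"dz":34,"rx":0,"ry":0,"rz":0,"gripper":0}
    - {"dx":-170,"dy":110,"dz":46,"rx":0,"ry":0,"rz":0,"gripper":0}
    - {"dx":-204,"dy":132,"dz":58,"rx":0,"ry":0,"rz":0,"gripper":0}
    - {"dx":-238,"dy":154,"dz":70,"rx":0,"ry":0,"rz":0,"gripper":0}
    - {"dx":-272,"dy":176,"dz":80,"rx":0,"ry":0,"rz":-0.017,"gripper":0}

```text
t: 0.82
eef_pos: [0.4111, -0.3914, 0.1684]
ee_rot: [3.141, -0.0, -2.813]
force: [1.7, -0.8, -0.0]
width: 0.0877
gripper_force: 0.0
```

Emit:
jog_arm:
  targets:
    - {"dx":-25,"dy":16,"dz":20,"rx":0,"ry":0,"rz":0,"gripper":0}
    - {"dx":-44,"dy":27,"dz":40,"rx":0,"ry":0,"rz":0,"gripper":0}
    - {"dx":-44,"dy":27,"dz":50,"rx":0,"ry":0,"rz":0,"gripper":0}
    - {"dx":-44,"dy":27,"dz":50,"rx":0,"ry":0,"rz":0,"gripper":0}
    - {"dx":-44,"dy":27,"dz":50,"rx":0,"ry":0,"rz":0,"gripper":0}
    - {"dx":-44,"dy":27,"dz":50,"rx":0,"ry":0,"rz":0,"gripper":0}
    - {"dx":-44,"dy":27,"dz":50,"rx":0,"ry":0,"rz":0,"gripper":0}
    - {"dx":-44,"dy":27,"dz":50,"rx":0,"ry":0,"rz":0,"gripper":0}

```text
t: 1.48
eef_pos: [0.4433, -0.3544, 0.1201]
ee_rot: [-3.141, 0.001, -2.814]
force: [0.3, -0.1, -0.8]
width: 0.0879
gripper_force: 0.0
```

```bash
python3 - <<'E'
from h import *
st();rows([.446,-.354,.062],[np.pi,0,-2.813])
f=grab('scene');I=f['frame']
cv2.imwrite('pics/s2c.png',cv2.resize(cv2.cvtColor(I[240:370,100:280],cv2.COLOR_RGB2BGR),None,fx=4,fy=4))
E
```

```text
1.4833 [ 0.4433 -0.3544  0.1201] [-3.141e+00  1.000e-03 -2.814e+00] F [ 0.3 -0.1 -0.8] 0.08794896256741676 0.0 [-0.33  0.3  -0.4   0.   -0.87 -0.91]
d [-2.6 -0.4 58.1] r [-0.001   0.0012 -0.0011]
```

View pics/s2c.png

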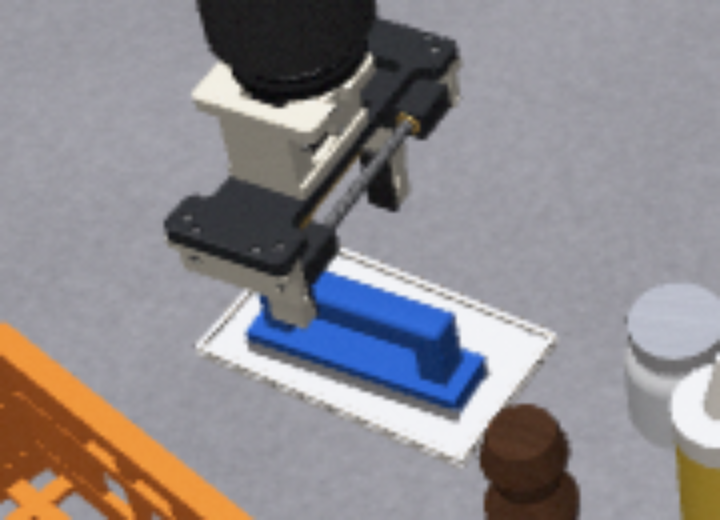

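The jaws straddle the grip bar, and the fingers at (290,300) and (385,180) in the crop clear it on both sides. Next I lower and grip.

Emit:
jog_arm:
  targets:
    - {"dx":-3,"dy":0,"dz":20,"rx":0,"ry":0,"rz":0,"gripper":0}
    - {"dx":-3,"dy":0,"dz":36,"rx":0,"ry":0,"rz":0,"gripper":0}
    - {"dx":-3,"dy":0,"dz":50,"rx":0,"ry":0,"rz":0,"gripper":0}
    - {"dx":-3,"dy":0,"dz":58,"rx":0,"ry":0,"rz":0,"gripper":0.2}
    - {"dx":-3,"dy":0,"dz":58,"rx":0,"ry":0,"rz":0,"gripper":0.5}
    - {"dx":-3,"dy":0,"dz":58,"rx":0,"ry":0,"rz":0,"gripper":1}
    - {"dx":-3,"dy":0,"dz":58,"rx":0,"ry":0,"rz":0,"gripper":1}
    - {"dx":-3,"dy":0,"dz":58,"rx":0,"ry":0,"rz":0,"gripper":1}
  force: 40

```text
t: 2.2
eef_pos: [0.4469, -0.3529, 0.0622]
ee_rot: [-3.14, 0.001, -2.813]
force: [0.3, -0.6, 0.0]
width: 0.0598
gripper_force: 0.0
```

Emit:
jog_arm:
  targets:
    - {"dx":0,"dy":0,"dz":0,"rx":0,"ry":0,"rz":0,"gripper":1}
    - {"dx":0,"dy":0,"dz":0,"rx":0,"ry":0,"rz":0,"gripper":1}
    - {"dx":0,"dy":0,"dz":0,"rx":0,"ry":0,"rz":0,"gripper":1}
    - {"dx":0,"dy":0,"dz":0,"rx":0,"ry":0,"rz":0,"gripper":1}
    - {"dx":0,"dy":0,"dz":-10,"rx":0,"ry":0,"rz":0,"gripper":1}
    - {"dx":0,"dy":0,"dz":-25,"rx":0,"ry":0,"rz":0,"gripper":1}
    - {"dx":0,"dy":0,"dz":-45,"rx":0,"ry":0,"rz":0,"gripper":1}
    - {"dx":0,"dy":0,"dz":-70,"rx":0,"ry":0,"rz":0,"gripper":1}

```text
t: 2.87
eef_pos: [0.445, -0.3519, 0.131]
ee_rot: [3.139, -0.002, -2.813]
force: [0.8, 0.3, -1.4]
width: 0.0243
gripper_force: 40.0
```

```bash
python3 - <<'E'
from h import *
st()
ex=np.array([.206,.979]);ey=np.array([-.979,.206]);c=np.array([.5176,.233])
p=c-.056*ex+.087*ey;print(p)
rows([.446,-.354,.30]);rows([*p,.29],[np.pi,0,np.radians(-101.9)])
E
```

```text
2.8667 [ 0.445  -0.3519  0.131 ] [ 3.139e+00 -2.000e-03 -2.813e+00] F [ 0.8  0.3 -1.4] 0.02434995456729627 39.99570757616311 [-0.32  0.29 -0.38 -0.   -0.9  -0.92]
[0.420891 0.196098]
d [ 1.00e-01 -1.90e+00 -1.69e+02] r [0. 0. 0.]
d [-153.5  526.9 -158.1] r [ 3.5000e-03 -9.0000e-04 -1.0347e+00]
```

Emit:
jog_arm:
  targets:
    - {"dx":-3,"dy":10,"dz":-28,"rx":0,"ry":0,"rz":0,"gripper":1}
    - {"dx":-9,"dy":32,"dz":-58,"rx":0,"ry":0,"rz":0,"gripper":1}
    - {"dx":-16,"dy":56,"dz":-88,"rx":0,"ry":0,"rz":0,"gripper":1}
    - {"dx":-24,"dy":82,"dz":-116,"rx":0,"ry":0,"rz":-0.05,"gripper":1}
    - {"dx":-33,"dy":112,"dz":-140,"rx":0,"ry":0,"rz":-0.12,"gripper":1}
    - {"dx":-43,"dy":147,"dz":-155,"rx":0,"ry":0,"rz":-0.2,"gripper":1}
    - {"dx":-53,"dy":184,"dz":-158,"rx":0,"ry":0,"rz":-0.28,"gripper":1}
    - {"dx":-64,"dy":220,"dz":-158,"rx":0,"ry":0,"rz":-0.36,"gripper":1}

```text
t: 3.53
eef_pos: [0.4352, -0.1222, 0.2912]
ee_rot: [-3.14, 0.003, -2.45]
force: [0.7, 0.9, -2.8]
width: 0.0242
gripper_force: 40.0
```

```bash
python3 - <<'E'
from h import *
st();rows([.421,.196,.29],[np.pi,0,np.radians(-101.9)])
E
```

```text
3.5333 [ 0.4352 -0.1222  0.2912] [-3.14e+00  3.00e-03 -2.45e+00] F [ 0.7  0.9 -2.8] 0.024190738643400128 39.994615183677524 [ 0.16 -0.05 -0.38 -0.   -1.23 -1.04]
d [-192.1  254.1    1.3] r [-0.0022  0.0021 -0.6711]
```

Emit:
jog_arm:
  targets:
    - {"dx":-22,"dy":29,"dz":0,"rx":0,"ry":0,"rz":-0.08,"gripper":1}
    - {"dx":-45,"dy":60,"dz":0,"rx":0,"ry":0,"rz":-0.17,"gripper":1}
    - {"dx":-68,"dy":91,"dz":0,"rx":0,"ry":0,"rz":-0.26,"gripper":1}
    - {"dx":-92,"dy":122,"dz":0,"rx":0,"ry":0,"rz":-0.35,"gripper":1}
    - {"dx":-116,"dy":153,"dz":0,"rx":0,"ry":0,"rz":-0.44,"gripper":1}
    - {"dx":-140,"dy":185,"dz":0,"rx":0,"ry":0,"rz":-0.53,"gripper":1}
    - {"dx":-163,"dy":216,"dz":0,"rx":0,"ry":0,"rz":-0.61,"gripper":1}
    - {"dx":-185,"dy":245,"dz":0,"rx":0,"ry":0,"rz":-0.665,"gripper":1}

```text
t: 4.2
eef_pos: [0.4217, 0.1849, 0.2897]
ee_rot: [3.142, 0.001, -1.783]
force: [0.6, -0.2, -2.0]
width: 0.0242
gripper_force: 40.0
```

```bash
python3 - <<'E'
from h import *
st();rows([.421,.196,.23],[np.pi,0,np.radians(-101.9)])
E
```

```text
4.2 [0.4217 0.1849 0.2897] [ 3.142e+00  1.000e-03 -1.783e+00] F [ 0.6 -0.2 -2. ] 0.024174686364967713 39.99507577274926 [ 0.84 -0.03 -0.37 -0.   -1.23 -1.05]
d [-10.7   3.   59.8] r [ 0.0001  0.0006 -0.0043]
```

Lower to about 27 mm above contact first, then check from the camera before touching the board.

Emit:
jog_arm:
  targets:
    - {"dx":-6,"dy":2,"dz":20,"rx":0,"ry":0,"rz":-0.004,"gripper":1}
    - {"dx":-11,"dy":3,"dz":40,"rx":0,"ry":0,"rz":-0.004,"gripper":1}
    - {"dx":-11,"dy":3,"dz":55,"rx":0,"ry":0,"rz":-0.004,"gripper":1}
    - {"dx":-11,"dy":3,"dz":68,"rx":0,"ry":0,"rz":-0.004,"gripper":1}
    - {"dx":-11,"dy":3,"dz":73,"rx":0,"ry":0,"rz":-0.004,"gripper":1}
    - {"dx":-11,"dy":3,"dz":75,"rx":0,"ry":0,"rz":-0.004,"gripper":1}
    - {"dx":-11,"dy":3,"dz":75,"rx":0,"ry":0,"rz":-0.004,"gripper":1}
    - {"dx":-11,"dy":3,"dz":75,"rx":0,"ry":0,"rz":-0.004,"gripper":1}

```text
t: 4.87
eef_pos: [0.4226, 0.1945, 0.2151]
ee_rot: [-3.141, 0.001, -1.784]
force: [-0.5, 0.6, -1.7]
width: 0.0246
gripper_force: 40.0
```

```bash
python3 - <<'E'
from h import *
st();rows([.421,.196,.203],[np.pi,0,np.radians(-101.9)])
f=grab('scene');I=f['frame']
cv2.imwrite('pics/s3c.png',cv2.resize(cv2.cvtColor(I[110:270,260:460],cv2.COLOR_RGB2BGR),None,fx=3.5,fy=3.5))
E
```

```text
4.8667 [0.4226 0.1945 0.2151] [-3.141e+00  1.000e-03 -1.784e+00] F [-0.5  0.6 -1.7] 0.024612138192734133 39.99616896151565 [ 0.86  0.03 -0.48  0.   -1.05 -1.07]
d [-1.1  1.9 12.1] r [-0.0007  0.0008 -0.0055]
```

View pics/s3c.png

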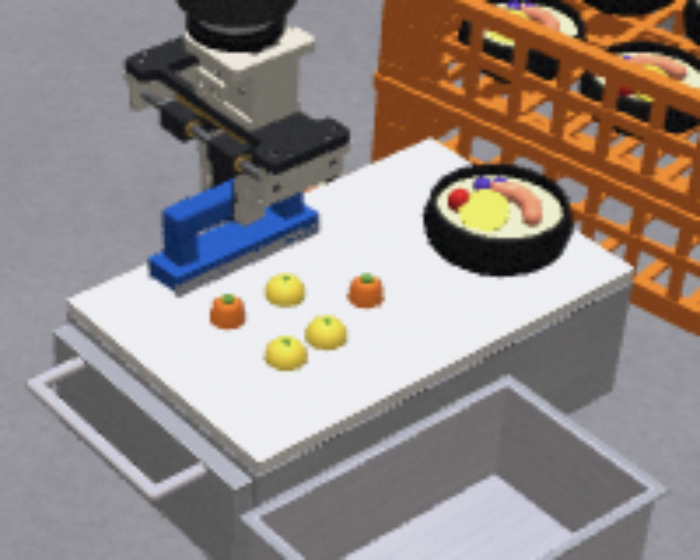

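The scraper hangs level behind all five trimmings, parallel to the board. Its ends at (150,268) and (317,220) cover the full span of trimmings. Now down to the board.

Emit:
jog_arm:
  targets:
    - {"dx":-1,"dy":2,"dz":5,"rx":0,"ry":0,"rz":-0.005,"gripper":1}
    - {"dx":-1,"dy":2,"dz":8,"rx":0,"ry":0,"rz":-0.005,"gripper":1}
    - {"dx":-1,"dy":2,"dz":10,"rx":0,"ry":0,"rz":-0.005,"gripper":1}
    - {"dx":-1,"dy":2,"dz":11,"rx":0,"ry":0,"rz":-0.005,"gripper":1}
    - {"dx":-1,"dy":2,"dz":12,"rx":0,"ry":0,"rz":-0.005,"gripper":1}
    - {"dx":-1,"dy":2,"dz":12.5,"rx":0,"ry":0,"rz":-0.005,"gripper":1}
    - {"dx":-1,"dy":2,"dz":12.5,"rx":0,"ry":0,"rz":-0.005,"gripper":1}
    - {"dx":-1,"dy":2,"dz":12.5,"rx":0,"ry":0,"rz":-0.005,"gripper":1}

```text
t: 5.58
eef_pos: [0.4254, 0.1958, 0.2096]
ee_rot: [-3.13, 0.004, -1.776]
force: [-3.1, -14.5, 47.9]
width: 0.0235
gripper_force: 40.0
```

Emit:
jog_arm:
  targets:
    - {"dx":0,"dy":0,"dz":-3,"rx":0,"ry":0,"rz":0,"gripper":1}
    - {"dx":0,"dy":0,"dz":-6,"rx":0,"ry":0,"rz":0,"gripper":1}
    - {"dx":0,"dy":0,"dz":-6,"rx":0,"ry":0,"rz":0,"gripper":1}
    - {"dx":0,"dy":0,"dz":-6,"rx":0,"ry":0,"rz":0,"gripper":1}
    - {"dx":0,"dy":0,"dz":-6,"rx":0,"ry":0,"rz":0,"gripper":1}
    - {"dx":0,"dy":0,"dz":-6,"rx":0,"ry":0,"rz":0,"gripper":1}
    - {"dx":0,"dy":0,"dz":-6,"rx":0,"ry":0,"rz":0,"gripper":1}
    - {"dx":0,"dy":0,"dz":-6,"rx":0,"ry":0,"rz":0,"gripper":1}

```text
t: 6.25
eef_pos: [0.4215, 0.1964, 0.2098]
ee_rot: [-3.139, 0.002, -1.778]
force: [-5.6, -1.5, 16.5]
width: 0.0237
gripper_force: 40.0
```

```bash
python3 - <<'E'
from h import *
s=st();print(s['moment'])
f=grab('scene');C=cloud(f);I=f['frame'];hsv=cv2.cvtColor(I,cv2.COLOR_RGB2HSV)
m=(hsv[...,0]>100)&(hsv[...,0]<125)&(hsv[...,1]>150)&(C[...,1]>.05)&(C[...,0]<.5)&(C[...,2]<.3)&(C[...,2]>.13)&(C[...,1]<.3)
z=C[m][:,2];print(np.histogram(z,bins=np.arange(.14,.23,.003)))
for lo,hi in((.158,.185),(.2,.23)):
    P=C[m&(C[...,2]>lo)&(C[...,2]<hi)];print(np.round(np.c_[P@[.206,.979,0]-(.5176*.206+.233*.979)],3).ravel()[[0]],len(P),np.round(P.max(0),3))
cv2.imwrite('pics/s4c.png',cv2.resize(cv2.cvtColor(I[130:220,280:400],cv2.COLOR_RGB2BGR),None,fx=6,fy=6))
E
```

```text
6.25 [0.4215 0.1964 0.2098] [-3.139e+00  2.000e-03 -1.778e+00] F [-5.6 -1.5 16.5] 0.023727021255951577 39.998828172683716 [ 0.86  0.04 -0.49  0.   -1.04 -1.07]
[-0.80642416  1.37525608  0.02095588]
(array([  0,   0,   3,   9,  22,  23,  40,  88, 164,  68,  16,  14,  15,
        10,  11,   9,   7,  10,  11,  21,  21,  13,  22,  65,  36,   7,
         0,   0,   0]), array([0.14 , 0.143, 0.146, 0.149, 0.152, 0.155, 0.158, 0.161, 0.164,
       0.167, 0.17 , 0.173, 0.176, 0.179, 0.182, 0.185, 0.188, 0.191,
       0.194, 0.197, 0.2  , 0.203, 0.206, 0.209, 0.212, 0.215, 0.218,
       0.221, 0.224, 0.227]))
[-0.001] 426 [0.459 0.269 0.185]
[-0.055] 164 [0.435 0.202 0.216]
```

View pics/s4c.png

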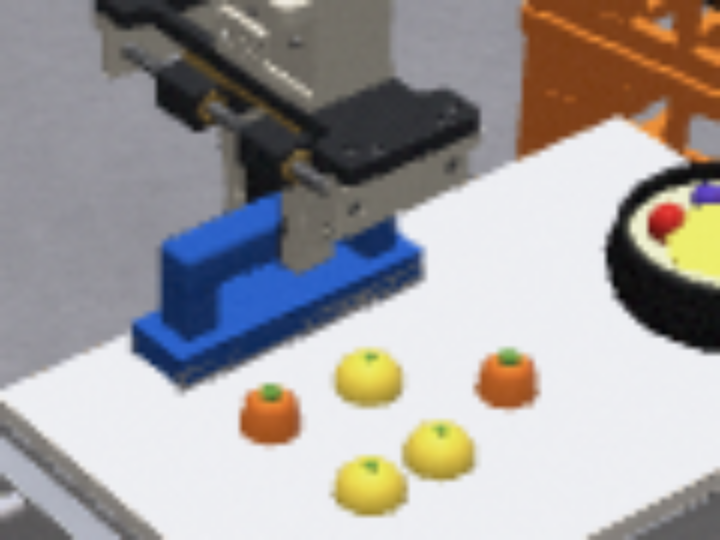

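The scraper sits flat on the board and the trimmings are untouched. I lighten the pressure and sweep.

Emit:
jog_arm:
  targets:
    - {"dx":0,"dy":0,"dz":-2,"rx":0,"ry":0,"rz":-0.004,"gripper":1}
    - {"dx":0,"dy":-8,"dz":-2,"rx":0,"ry":0,"rz":-0.008,"gripper":1}
    - {"dx":0,"dy":-19,"dz":-2,"rx":0,"ry":0,"rz":-0.008,"gripper":1}
    - {"dx":0,"dy":-31,"dz":-2,"rx":0,"ry":0,"rz":-0.008,"gripper":1}
    - {"dx":0,"dy":-43,"dz":-2,"rx":0,"ry":0,"rz":-0.008,"gripper":1}
    - {"dx":0,"dy":-55,"dz":-2,"rx":0,"ry":0,"rz":-0.008,"gripper":1}
    - {"dx":0,"dy":-67,"dz":-2,"rx":0,"ry":0,"rz":-0.008,"gripper":1}
    - {"dx":0,"dy":-79,"dz":-2,"rx":0,"ry":0,"rz":-0.008,"gripper":1}

```text
t: 6.97
eef_pos: [0.4978, 0.1797, 0.2101]
ee_rot: [3.14, 0.0, -1.77]
force: [2.1, -0.8, -2.6]
width: 0.0239
gripper_force: 40.0
```

```bash
python3 - <<'E'
from h import *
st();p=np.array([.5176,.233])-.056*np.array([.206,.979])-.13*np.array([-.979,.206]);rows([*p,.2095],[np.pi,0,np.radians(-101.9)])
f=grab('scene');I=f['frame']
cv2.imwrite('pics/s5c.png',cv2.resize(cv2.cvtColor(I[130:250,270:430],cv2.COLOR_RGB2BGR),None,fx=4.5,fy=4.5))
E
```

```text
6.9667 [0.4978 0.1797 0.2101] [ 3.14  0.   -1.77] F [ 2.1 -0.8 -2.6] 0.02389818579233722 39.97036635875702 [ 0.72  0.15 -0.36 -0.   -1.06 -0.92]
d [   0.9 -138.4    0.4] r [0.0014 0.     0.0082]
```

View pics/s5c.png

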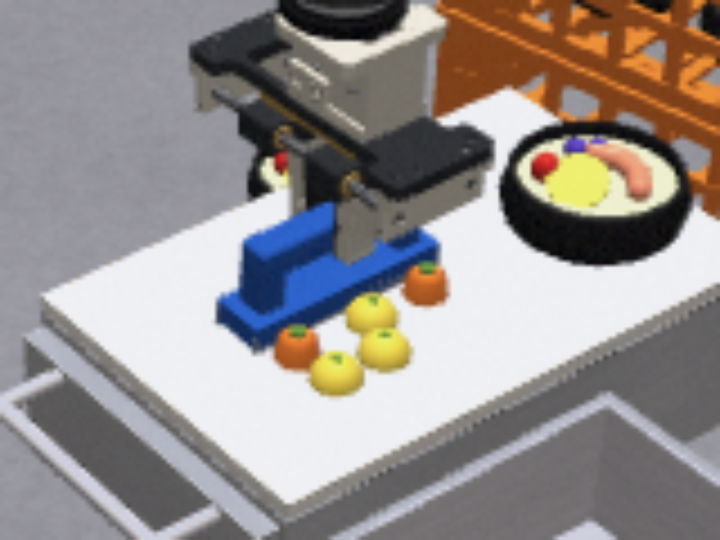

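All five trimmings are gathered in front of the blade, with the carrots at (297,347) and (427,285) both inside its ends. I continue over the edge.

Emit:
jog_arm:
  targets:
    - {"dx":0,"dy":-10,"dz":0.8,"rx":0,"ry":0,"rz":0.008,"gripper":1}
    - {"dx":0,"dy":-22,"dz":1,"rx":0,"ry":0,"rz":0.008,"gripper":1}
    - {"dx":0,"dy":-35,"dz":1,"rx":0,"ry":0,"rz":0.008,"gripper":1}
    - {"dx":0,"dy":-49,"dz":1,"rx":0,"ry":0,"rz":0.008,"gripper":1}
    - {"dx":0,"dy":-63,"dz":1,"rx":0,"ry":0,"rz":0.008,"gripper":1}
    - {"dx":0,"dy":-77,"dz":1,"rx":0,"ry":0,"rz":0.008,"gripper":1}
    - {"dx":0,"dy":-91,"dz":1,"rx":0,"ry":0,"rz":0.008,"gripper":1}
    - {"dx":0,"dy":-105,"dz":1,"rx":0,"ry":0,"rz":0.008,"gripper":1}

```text
t: 7.68
eef_pos: [0.6002, 0.1587, 0.21]
ee_rot: [3.14, -0.0, -1.778]
force: [-10.7, 3.2, 15.7]
width: 0.026
gripper_force: 40.0
```

Emit:
jog_arm:
  targets:
    - {"dx":0,"dy":-14,"dz":0,"rx":0,"ry":0,"rz":0,"gripper":1}
    - {"dx":0,"dy":-26,"dz":0,"rx":0,"ry":0,"rz":0,"gripper":1}
    - {"dx":0,"dy":-36,"dz":0,"rx":0,"ry":0,"rz":0,"gripper":1}
    - {"dx":0,"dy":-40,"dz":0,"rx":0,"ry":0,"rz":0,"gripper":1}
    - {"dx":0,"dy":-40,"dz":0,"rx":0,"ry":0,"rz":0,"gripper":1}
    - {"dx":0,"dy":-40,"dz":-10,"rx":0,"ry":0,"rz":0,"gripper":1}
    - {"dx":0,"dy":-35,"dz":-40,"rx":0,"ry":0,"rz":0,"gripper":1}
    - {"dx":0,"dy":-25,"dz":-80,"rx":0,"ry":0,"rz":0,"gripper":1}

```text
t: 8.35
eef_pos: [0.6236, 0.1529, 0.2858]
ee_rot: [3.135, -0.005, -1.779]
force: [1.6, 0.1, -1.5]
width: 0.026
gripper_force: 40.0
```

```bash
python3 - <<'E'
from h import *
st();rows([.44,-.15,.29],[np.pi,0,-2.45])
f=grab('scene');I=f['frame']
cv2.imwrite('pics/s6c.png',cv2.resize(cv2.cvtColor(I[120:330,250:480],cv2.COLOR_RGB2BGR),None,fx=2.8,fy=2.8))
E
```

```text
8.35 [0.6236 0.1529 0.2858] [ 3.135 -0.005 -1.779] F [ 1.6  0.1 -1.5] 0.025985518009195144 39.987749978899956 [ 0.54  0.29 -0.   -0.   -1.29 -0.75]
d [334.3 116.9  -2. ] r [ 0.0045 -0.0065  0.6706]
```

View pics/s6c.png

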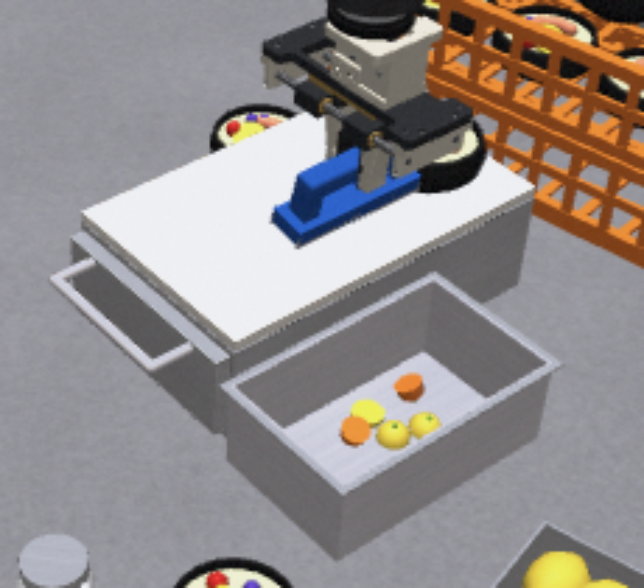

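All five trimmings are in the pan: orange at (355,430) and (409,386), yellow at (368,412), (394,433) and (424,426). The board is clear, so the scraper goes back to its tray.

Emit:
jog_arm:
  targets:
    - {"dx":20,"dy":7,"dz":-5,"rx":0,"ry":0,"rz":0.04,"gripper":1}
    - {"dx":55,"dy":19,"dz":-5,"rx":0,"ry":0,"rz":0.11,"gripper":1}
    - {"dx":93,"dy":32,"dz":-5,"rx":0,"ry":0,"rz":0.19,"gripper":1}
    - {"dx":131,"dy":46,"dz":-5,"rx":0,"ry":0,"rz":0.27,"gripper":1}
    - {"dx":169,"dy":59,"dz":-5,"rx":0,"ry":0,"rz":0.35,"gripper":1}
    - {"dx":207,"dy":72,"dz":-5,"rx":0,"ry":0,"rz":0.43,"gripper":1}
    - {"dx":245,"dy":86,"dz":-5,"rx":0,"ry":0,"rz":0.51,"gripper":1}
    - {"dx":283,"dy":99,"dz":-5,"rx":0,"ry":0,"rz":0.59,"gripper":1}

```text
t: 9.07
eef_pos: [0.468, -0.104, 0.2943]
ee_rot: [-3.141, 0.001, -2.372]
force: [0.6, -0.3, -2.5]
width: 0.0258
gripper_force: 40.0
```

```bash
python3 - <<'E'
from h import *
st();rows([.44,-.347,.20],[np.pi,0,-2.83])
E
```

```text
9.0667 [ 0.468  -0.104   0.2943] [-3.141e+00  1.000e-03 -2.372e+00] F [ 0.6 -0.3 -2.5] 0.02582991635669907 39.983121156692505 [ 0.19  0.   -0.33 -0.   -1.24 -0.99]
d [ 189.3 -154.9   94.2] r [-4.000e-04  1.200e-03  4.582e-01]
```

Emit:
jog_arm:
  targets:
    - {"dx":25,"dy":-20,"dz":6,"rx":0,"ry":0,"rz":0.06,"gripper":1}
    - {"dx":52,"dy":-43,"dz":18,"rx":0,"ry":0,"rz":0.13,"gripper":1}
    - {"dx":80,"dy":-66,"dz":32,"rx":0,"ry":0,"rz":0.2,"gripper":1}
    - {"dx":108,"dy":-88,"dz":46,"rx":0,"ry":0,"rz":0.27,"gripper":1}
    - {"dx":136,"dy":-111,"dz":60,"rx":0,"ry":0,"rz":0.34,"gripper":1}
    - {"dx":162,"dy":-133,"dz":74,"rx":0,"ry":0,"rz":0.4,"gripper":1}
    - {"dx":180,"dy":-148,"dz":88,"rx":0,"ry":0,"rz":0.45,"gripper":1}
    - {"dx":189,"dy":-155,"dz":94,"rx":0,"ry":0,"rz":0.458,"gripper":1}

```text
t: 9.73
eef_pos: [0.4413, -0.3477, 0.198]
ee_rot: [3.14, -0.002, -2.832]
force: [0.5, 0.3, -2.8]
width: 0.0259
gripper_force: 40.0
```

```bash
python3 - <<'E'
from h import *
st();rows([.44,-.347,.08],[np.pi,0,-2.83])
f=grab('scene');C=cloud(f);I=f['frame'];hsv=cv2.cvtColor(I,cv2.COLOR_RGB2HSV)
m=(hsv[...,0]>100)&(hsv[...,0]<125)&(hsv[...,1]>150)&(C[...,1]>-.5)&(C[...,1]<-.25)&(C[...,0]<.6)
z=C[m][:,2]
print(np.histogram(z,bins=np.arange(.13,.23,.004)))
E
```

```text
9.7333 [ 0.4413 -0.3477  0.198 ] [ 3.140e+00 -2.000e-03 -2.832e+00] F [ 0.5  0.3 -2.8] 0.025926618302996172 39.987230468541384 [-0.32  0.21 -0.31 -0.   -1.05 -0.94]
d [  0.9   0.9 118. ] r [ 0.0013 -0.0016 -0.0015]
(array([  0,   0,   3,  20,  40, 117, 155,  38,  19,  13,  12,  19,  13,
        24,  22,  26,  31, 118,  85,   2,   0,   0,   0,   0]), array([0.13 , 0.134, 0.138, 0.142, 0.146, 0.15 , 0.154, 0.158, 0.162,
       0.166, 0.17 , 0.174, 0.178, 0.182, 0.186, 0.19 , 0.194, 0.198,
       0.202, 0.206, 0.21 , 0.214, 0.218, 0.222, 0.226]))
```

Emit:
jog_arm:
  targets:
    - {"dx":1,"dy":1,"dz":25,"rx":0,"ry":0,"rz":0,"gripper":1}
    - {"dx":1,"dy":1,"dz":50,"rx":0,"ry":0,"rz":0,"gripper":1}
    - {"dx":1,"dy":1,"dz":75,"rx":0,"ry":0,"rz":0,"gripper":1}
    - {"dx":1,"dy":1,"dz":95,"rx":0,"ry":0,"rz":0,"gripper":1}
    - {"dx":1,"dy":1,"dz":110,"rx":0,"ry":0,"rz":0,"gripper":1}
    - {"dx":1,"dy":1,"dz":120,"rx":0,"ry":0,"rz":0,"gripper":1}
    - {"dx":1,"dy":1,"dz":124,"rx":0,"ry":0,"rz":0,"gripper":1}
    - {"dx":1,"dy":1,"dz":126,"rx":0,"ry":0,"rz":0,"gripper":1}

```text
t: 10.45
eef_pos: [0.4419, -0.3449, 0.0738]
ee_rot: [-3.141, 0.0, -2.826]
force: [-0.6, 0.5, -1.9]
width: 0.0254
gripper_force: 40.0
```

Emit:
jog_arm:
  targets:
    - {"dx":0,"dy":0,"dz":1,"rx":0,"ry":0,"rz":0,"gripper":1}
    - {"dx":0,"dy":0,"dz":2,"rx":0,"ry":0,"rz":0,"gripper":1}
    - {"dx":0,"dy":0,"dz":3,"rx":0,"ry":0,"rz":0,"gripper":1}
    - {"dx":0,"dy":0,"dz":4,"rx":0,"ry":0,"rz":0,"gripper":1}
    - {"dx":0,"dy":0,"dz":4,"rx":0,"ry":0,"rz":0,"gripper":1}
    - {"dx":0,"dy":0,"dz":4,"rx":0,"ry":0,"rz":0,"gripper":1}
    - {"dx":0,"dy":0,"dz":4,"rx":0,"ry":0,"rz":0,"gripper":1}
    - {"dx":0,"dy":0,"dz":4,"rx":0,"ry":0,"rz":0,"gripper":1}

```text
t: 11.12
eef_pos: [0.4416, -0.3453, 0.0697]
ee_rot: [-3.141, 0.0, -2.827]
force: [0.3, -0.6, -2.4]
width: 0.0259
gripper_force: 40.0
```

Still no contact; creep on 3 mm, then open.

Emit:
jog_arm:
  targets:
    - {"dx":0,"dy":0,"dz":1,"rx":0,"ry":0,"rz":0,"gripper":1}
    - {"dx":0,"dy":0,"dz":2,"rx":0,"ry":0,"rz":0,"gripper":1}
    - {"dx":0,"dy":0,"dz":3,"rx":0,"ry":0,"rz":0,"gripper":1}
    - {"dx":0,"dy":0,"dz":3,"rx":0,"ry":0,"rz":0,"gripper":1}
    - {"dx":0,"dy":0,"dz":3,"rx":0,"ry":0,"rz":0,"gripper":1}
    - {"dx":0,"dy":0,"dz":3,"rx":0,"ry":0,"rz":0,"gripper":1}
    - {"dx":0,"dy":0,"dz":3,"rx":0,"ry":0,"rz":0,"gripper":1}
    - {"dx":0,"dy":0,"dz":3,"rx":0,"ry":0,"rz":0,"gripper":1}

```text
t: 11.78
eef_pos: [0.442, -0.3456, 0.0688]
ee_rot: [-3.14, 0.001, -2.826]
force: [-5.4, 4.0, 17.8]
width: 0.0256
gripper_force: 40.0
```

Emit:
jog_arm:
  targets:
    - {"dx":0,"dy":0,"dz":-1,"rx":0,"ry":0,"rz":0,"gripper":1}
    - {"dx":0,"dy":0,"dz":-1,"rx":0,"ry":0,"rz":0,"gripper":0.6}
    - {"dx":0,"dy":0,"dz":-1,"rx":0,"ry":0,"rz":0,"gripper":0.3}
    - {"dx":0,"dy":0,"dz":-1,"rx":0,"ry":0,"rz":0,"gripper":0.1}
    - {"dx":0,"dy":0,"dz":-1,"rx":0,"ry":0,"rz":0,"gripper":0}
    - {"dx":0,"dy":0,"dz":-1,"rx":0,"ry":0,"rz":0,"gripper":0}
    - {"dx":0,"dy":0,"dz":-1,"rx":0,"ry":0,"rz":0,"gripper":0}
    - {"dx":0,"dy":0,"dz":-1,"rx":0,"ry":0,"rz":0,"gripper":0}

```text
t: 12.45
eef_pos: [0.4416, -0.3453, 0.0675]
ee_rot: [3.142, -0.0, -2.827]
force: [0.7, 0.1, -0.4]
width: 0.0666
gripper_force: 0.0
```

Emit:
jog_arm:
  targets:
    - {"dx":0,"dy":0,"dz":-10,"rx":0,"ry":0,"rz":0,"gripper":0}
    - {"dx":0,"dy":0,"dz":-30,"rx":0,"ry":0,"rz":0,"gripper":0}
    - {"dx":0,"dy":0,"dz":-60,"rx":0,"ry":0,"rz":0,"gripper":0}
    - {"dx":0,"dy":0,"dz":-95,"rx":0,"ry":0,"rz":0,"gripper":0}
    - {"dx":0,"dy":0,"dz":-130,"rx":0,"ry":0,"rz":0,"gripper":0}
    - {"dx":0,"dy":0,"dz":-150,"rx":0,"ry":0,"rz":0,"gripper":0}
    - {"dx":0,"dy":0,"dz":-150,"rx":0,"ry":0,"rz":0,"gripper":0}
    - {"dx":0,"dy":0,"dz":-150,"rx":0,"ry":0,"rz":0,"gripper":0}

```text
t: 13.12
eef_pos: [0.4422, -0.3455, 0.22]
ee_rot: [-3.139, 0.003, -2.827]
force: [0.0, 0.5, -0.6]
width: 0.0878
gripper_force: 0.0
```

```bash
python3 - <<'E'
from h import *
st()
f=grab('scene');C=cloud(f);I=f['frame'];hsv=cv2.cvtColor(I,cv2.COLOR_RGB2HSV)
m=(hsv[...,0]>100)&(hsv[...,0]<125)&(hsv[...,1]>150)&(C[...,1]>-.5)&(C[...,1]<-.25)&(C[...,0]<.6)
print(np.histogram(C[m][:,2],bins=np.arange(0,.1,.004)))
cv2.imwrite('pics/s7c.png',cv2.resize(cv2.cvtColor(I[180:370,130:350],cv2.COLOR_RGB2BGR),None,fx=3,fy=3))
# handle bar: thin slab at z~.118
D=np.load('scene0.npz');B=D['C'];ex=np.array([.206,.979]);ey=np.array([-.979,.206]);c=np.array([.5176,.233])
for n,Q in(('scene',B),('top',np.load('top0.npz')['C'])):
    X=(Q[...,:2]-c)@ex;Y=(Q[...,:2]-c)@ey;k=(abs(Q[...,2]-.118)<.01)&(X<-.235)&(X>-.3)&(abs(Y)<.1)
    print(n,k.sum(),np.percentile(X[k],[5,25,50,75,95]).round(4),np.percentile(Y[k],[2,50,98]).round(3),np.percentile(Q[k][:,2],[5,50,95]).round(4))
for a in(np.pi/2,-np.pi/2):
    rows([*(c-.263*ex),.2],[np.pi,0,np.radians(-101.9)+a])
E
```

```text
13.1167 [ 0.4422 -0.3455  0.22  ] [-3.139e+00  3.000e-03 -2.827e+00] F [ 0.   0.5 -0.6] 0.08779946824141213 0.0 [-0.31  0.19 -0.29  0.   -1.09 -0.94]
(array([  0,   1,  12,  22,  52, 210, 224,  45,  20,  24,  17,  18,  16,
        40,  56,  53, 107, 235,  59,   1,   0,   0,   0,   0]), array([0.   , 0.004, 0.008, 0.012, 0.016, 0.02 , 0.024, 0.028, 0.032,
       0.036, 0.04 , 0.044, 0.048, 0.052, 0.056, 0.06 , 0.064, 0.068,
       0.072, 0.076, 0.08 , 0.084, 0.088, 0.092, 0.096]))
scene 286 [-0.268  -0.2658 -0.2627 -0.2573 -0.2402] [-0.091 -0.015  0.078] [0.1136 0.12   0.1239]
top 469 [-0.2677 -0.2647 -0.2609 -0.2573 -0.2402] [-0.084  0.001  0.084] [0.1159 0.1205 0.1249]
d [-120.1  298.1   18.4] r [-1.7000e-03 -3.0000e-04 -2.6193e+00]
d [-120.1  298.1   18.4] r [-2.000e-04  1.300e-03  5.223e-01]
```

View pics/s7c.png

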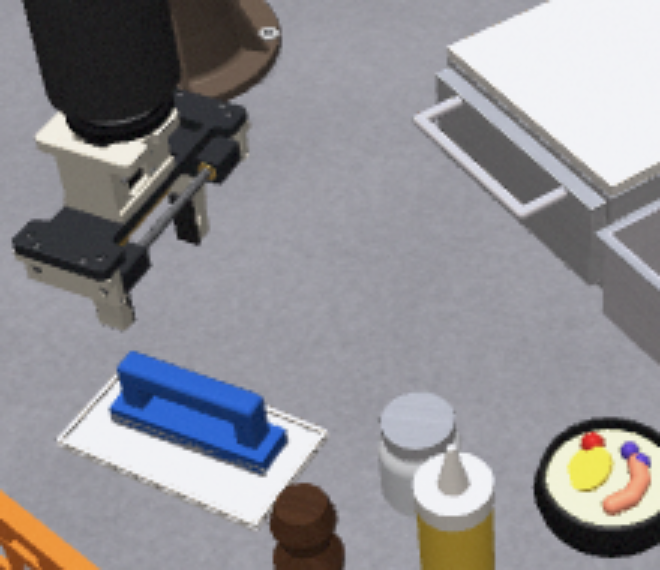

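The scraper is upright and level in the tray. On to the handle, narrowing the jaws so that the inner finger fits between bar and drawer front.

Emit:
jog_arm:
  targets:
    - {"dx":-10,"dy":25,"dz":0,"rx":0,"ry":0,"rz":0.05,"gripper":0.68}
    - {"dx":-24,"dy":60,"dz":0,"rx":0,"ry":0,"rz":0.12,"gripper":0.68}
    - {"dx":-38,"dy":95,"dz":0,"rx":0,"ry":0,"rz":0.19,"gripper":0.68}
    - {"dx":-53,"dy":132,"dz":0,"rx":0,"ry":0,"rz":0.26,"gripper":0.68}
    - {"dx":-68,"dy":169,"dz":0,"rx":0,"ry":0,"rz":0.33,"gripper":0.68}
    - {"dx":-83,"dy":206,"dz":0,"rx":0,"ry":0,"rz":0.4,"gripper":0.68}
    - {"dx":-97,"dy":241,"dz":0,"rx":0,"ry":0,"rz":0.46,"gripper":0.68}
    - {"dx":-108,"dy":270,"dz":5,"rx":0,"ry":0,"rz":0.52,"gripper":0.68}

```text
t: 13.83
eef_pos: [0.4603, -0.0529, 0.2125]
ee_rot: [-3.141, -0.0, 2.934]
force: [0.8, 0.4, -0.2]
width: 0.0401
gripper_force: 0.0
```

```bash
python3 - <<'E'
from h import *
st();rows([.4634,-.0245,.155],[np.pi,0,np.radians(-191.9)])
f=grab('top','t1.png');C=cloud(f);I=f['frame']
cv2.imwrite('pics/t1c.png',cv2.resize(cv2.cvtColor(I[190:340,290:520],cv2.COLOR_RGB2BGR),None,fx=3.4,fy=3.4))
E
```

```text
13.8333 [ 0.4603 -0.0529  0.2125] [-3.141 -0.     2.934] F [ 0.8  0.4 -0.2] 0.04009931046309844 0.0 [ 0.31  0.03 -0.49  0.   -1.05 -2.09]
d [ 2.8 28.4 57.5] r [-0.0002 -0.0002  0.0002]
```

View pics/t1c.png

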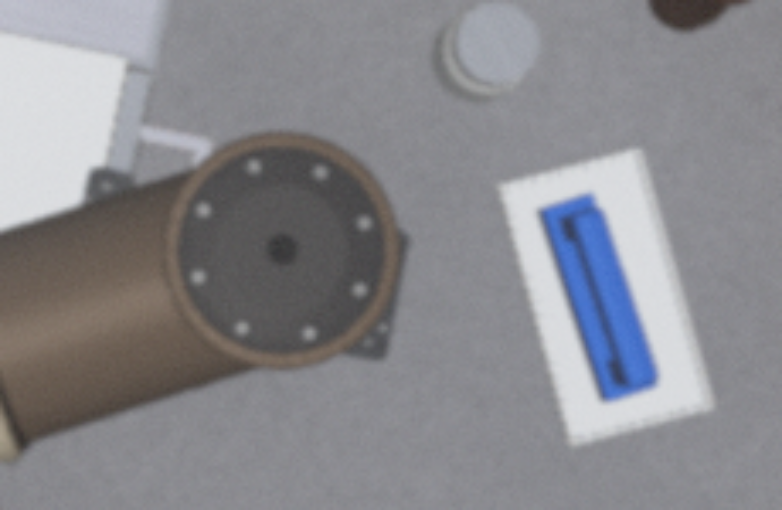

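The top view shows the scraper inside the tray with a gap to the rim on every side, and the gripper just short of the handle. I move over the bar and down.

Emit:
jog_arm:
  targets:
    - {"dx":3,"dy":14,"dz":0,"rx":0,"ry":0,"rz":0,"gripper":0.68}
    - {"dx":3,"dy":28,"dz":5,"rx":0,"ry":0,"rz":0,"gripper":0.68}
    - {"dx":3,"dy":28,"dz":25,"rx":0,"ry":0,"rz":0,"gripper":0.68}
    - {"dx":3,"dy":28,"dz":45,"rx":0,"ry":0,"rz":0,"gripper":0.68}
    - {"dx":3,"dy":28,"dz":60,"rx":0,"ry":0,"rz":0,"gripper":0.68}
    - {"dx":3,"dy":28,"dz":62,"rx":0,"ry":0,"rz":0,"gripper":0.68}
    - {"dx":3,"dy":28,"dz":62,"rx":0,"ry":0,"rz":0,"gripper":0.68}
    - {"dx":3,"dy":28,"dz":62,"rx":0,"ry":0,"rz":0,"gripper":0.68}

```text
t: 14.55
eef_pos: [0.4635, -0.0272, 0.1509]
ee_rot: [-3.141, -0.0, 2.937]
force: [-0.1, 0.9, 0.4]
width: 0.0283
gripper_force: 0.0
```

```bash
python3 - <<'E'
from h import *
st();rows([.4634,-.0245,.118],[np.pi,0,np.radians(-191.9)])
E
```

```text
14.55 [ 0.4635 -0.0272  0.1509] [-3.141 -0.     2.937] F [-0.1  0.9  0.4] 0.028343071863168447 0.0 [ 0.37  0.1  -0.57  0.   -0.89 -2.14]
d [ 0.6  2.6 32.9] r [-0.0006 -0.0004  0.0026]
```

Emit:
jog_arm:
  targets:
    - {"dx":0,"dy":2.5,"dz":6,"rx":0,"ry":0,"rz":0.003,"gripper":0.68}
    - {"dx":0,"dy":2.5,"dz":14,"rx":0,"ry":0,"rz":0.003,"gripper":0.68}
    - {"dx":0,"dy":2.5,"dz":22,"rx":0,"ry":0,"rz":0.003,"gripper":0.68}
    - {"dx":0,"dy":2.5,"dz":28,"rx":0,"ry":0,"rz":0.003,"gripper":0.68}
    - {"dx":0,"dy":2.5,"dz":32,"rx":0,"ry":0,"rz":0.003,"gripper":0.68}
    - {"dx":0,"dy":2.5,"dz":33,"rx":0,"ry":0,"rz":0.003,"gripper":0.68}
    - {"dx":0,"dy":2.5,"dz":33,"rx":0,"ry":0,"rz":0.003,"gripper":0.68}
    - {"dx":0,"dy":2.5,"dz":33,"rx":0,"ry":0,"rz":0.003,"gripper":0.68}

```text
t: 15.22
eef_pos: [0.4641, -0.0246, 0.1177]
ee_rot: [-3.142, 0.0, 2.933]
force: [0.5, -0.4, -0.2]
width: 0.0282
gripper_force: 0.0
```

Emit:
jog_arm:
  targets:
    - {"dx":0,"dy":0,"dz":0,"rx":0,"ry":0,"rz":0,"gripper":1}
    - {"dx":0,"dy":0,"dz":0,"rx":0,"ry":0,"rz":0,"gripper":1}
    - {"dx":0,"dy":0,"dz":0,"rx":0,"ry":0,"rz":0,"gripper":1}
    - {"dx":0,"dy":0,"dz":0,"rx":0,"ry":0,"rz":0,"gripper":1}
    - {"dx":0,"dy":0,"dz":0,"rx":0,"ry":0,"rz":0,"gripper":1}
    - {"dx":0,"dy":0,"dz":0,"rx":0,"ry":0,"rz":0,"gripper":1}
    - {"dx":0,"dy":0,"dz":0,"rx":0,"ry":0,"rz":0,"gripper":1}
    - {"dx":0,"dy":0,"dz":0,"rx":0,"ry":0,"rz":0,"gripper":1}
  force: 40

```text
t: 15.88
eef_pos: [0.4643, -0.0239, 0.1179]
ee_rot: [3.14, 0.001, 2.933]
force: [-1.2, 5.5, 1.7]
width: 0.0109
gripper_force: 40.0
```

```bash
python3 - <<'E'
from h import *
s=st();p=s['eef_pos'];np.save('p0.npy',p)
print('cab',(p[:2]-[.5176,.233])@np.array([.206,.979]),(p[:2]-[.5176,.233])@np.array([-.979,.206]))
rows([p[0]-.125*.2062,p[1]-.125*.9785,p[2]])
E
```

```text
15.8833 [ 0.4643 -0.0239  0.1179] [3.140e+00 1.000e-03 2.933e+00] F [-1.2  5.5  1.7] 0.010870343097631293 40.00005662441254 [ 0.37  0.15 -0.62 -0.   -0.81 -2.15]
cab -0.2624783470368822 -0.0007134739455661366
d [-1.00e-01 -1.25e+02 -2.00e-01] r [0. 0. 0.]
```

Emit:
jog_arm:
  targets:
    - {"dx":0,"dy":-5,"dz":0,"rx":0,"ry":0,"rz":0,"gripper":1}
    - {"dx":0,"dy":-14,"dz":0,"rx":0,"ry":0,"rz":0,"gripper":1}
    - {"dx":0,"dy":-26,"dz":0,"rx":0,"ry":0,"rz":0,"gripper":1}
    - {"dx":0,"dy":-40,"dz":0,"rx":0,"ry":0,"rz":0,"gripper":1}
    - {"dx":0,"dy":-54,"dz":0,"rx":0,"ry":0,"rz":0,"gripper":1}
    - {"dx":0,"dy":-68,"dz":0,"rx":0,"ry":0,"rz":0,"gripper":1}
    - {"dx":0,"dy":-82,"dz":0,"rx":0,"ry":0,"rz":0,"gripper":1}
    - {"dx":0,"dy":-94,"dz":0,"rx":0,"ry":0,"rz":0,"gripper":1}

```text
t: 16.55
eef_pos: [0.4448, -0.1161, 0.1179]
ee_rot: [3.14, 0.001, 2.933]
force: [-0.6, 11.5, 2.9]
width: 0.0107
gripper_force: 40.0
```

Emit:
jog_arm:
  targets:
    - {"dx":0,"dy":-11,"dz":0,"rx":0,"ry":0,"rz":0,"gripper":1}
    - {"dx":0,"dy":-20,"dz":0,"rx":0,"ry":0,"rz":0,"gripper":1}
    - {"dx":0,"dy":-26,"dz":0,"rx":0,"ry":0,"rz":0,"gripper":1}
    - {"dx":0,"dy":-30,"dz":0,"rx":0,"ry":0,"rz":0,"gripper":1}
    - {"dx":0,"dy":-31,"dz":0,"rx":0,"ry":0,"rz":0,"gripper":1}
    - {"dx":0,"dy":-31,"dz":0,"rx":0,"ry":0,"rz":0,"gripper":1}
    - {"dx":0,"dy":-31,"dz":0,"rx":0,"ry":0,"rz":0,"gripper":1}
    - {"dx":0,"dy":-31,"dz":0,"rx":0,"ry":0,"rz":0,"gripper":1}

```text
t: 17.22
eef_pos: [0.4385, -0.1459, 0.1179]
ee_rot: [3.14, 0.001, 2.933]
force: [-1.1, 8.9, 3.1]
width: 0.0108
gripper_force: 40.0
```

```bash
cat > chk.py <<'E'
from h import *
s=st();p=s['eef_pos'];p0=np.load('p0.npy');ex=np.array([.2062,.9785]);ey=np.array([-.9785,.2062]);c=np.array([.5176,.233])
print('moved',(p-p0)[:2]@ex,(p-p0)[:2]@ey)
rows([p0[0]-.125*.2062,p0[1]-.125*.9785,p0[2]])
for n in('scene','top'):
    f=grab(n,n+'_%d.png'%int(s['t']*100));C=cloud(f);h=cv2.cvtColor(f['frame'],cv2.COLOR_RGB2HSV);X=(C[...,:2]-c)@ex;Y=(C[...,:2]-c)@ey
    red=((h[...,0]<6)|(h[...,0]>174))&(h[...,1]>140)&(X<-.14)&(X>-.35)&(abs(Y)<.13)&(C[...,2]>.07)
    if red.any(): print(n,'red',red.sum(),'X',np.percentile(X[red],[2,25,50,75,98]).round(4),'Y',np.percentile(Y[red],[2,98]).round(3),'z',np.median(C[red][:,2]))
    b=(abs(C[...,2]-.145)<.006)&(X<-.15)&(X>-.24)&(abs(Y)<.12)&(h[...,1]<40)&(h[...,2]>180)
    if b.any():
        e=[X[b&(abs(Y-y)<.003)].min() for y in np.arange(-.11,.12,.01) if (b&(abs(Y-y)<.003)).any()]
        print(n,'board edge X',np.median(e).round(4))
E
python3 chk.py
```

```text
17.2167 [ 0.4385 -0.1459  0.1179] [3.140e+00 1.000e-03 2.933e+00] F [-1.1  8.9  3.1] 0.010813823069715744 40.00094532966614 [ 0.11  0.14 -0.62 -0.   -0.81 -1.88]
moved -0.12473830324502741 7.766972890938984e-05
d [-0.1 -0.3 -0. ] r [0. 0. 0.]
scene red 129 X [-0.2048 -0.2018 -0.2003 -0.1986 -0.1944] Y [-0.103  0.086] z 0.11720362782089766
scene board edge X -0.1988
top red 3 X [-0.2369 -0.2369 -0.2369 -0.2369 -0.2369] Y [0.028 0.028] z 1.370426106551118
top board edge X -0.1983
```

```bash
python3 -c "
from h import *
st();print(arm.job_done())"
```

```text
17.3167 [ 0.4385 -0.1459  0.1179] [3.140e+00 1.000e-03 2.933e+00] F [-0.5  9.1  2.1] 0.011090706400202509 40.000762939453125 [ 0.11  0.14 -0.62 -0.   -0.81 -1.88]
the job is handed in; nothing more can be done
None
```

I handed the job in at 17.3 s: all five trimmings are in the scrap pan, the scraper is upright in its tray, and the gripper is holding the drawer with the red bar level with the cabinet's front edge (measured within about 1 mm).

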